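# Open the kettle without letting its lid fly up

## Task

Open the kettle ready for filling without letting its sprung lid fly up. Press the lid-release button on top of the handle with one fingertip and, keeping that button down, catch the lid on your other finger while it is only just ajar; hold it there a moment, then let it up slowly against the finger until it stands fully open, and take your hand away. Only touch, gently: grip and lift nothing, keep the kettle on its power base and leave the other things where they are.

Things in the scene. Friction and masses are not known exactly. Their poses are not given: they have to be found in the camera images.
- kettle: Steel jug kettle with black collar and handle, 0.9 to 1.4 kg, standing loose on its power base. Origin: centre of its underside, 18 mm above the worktop. z up, -x to the handle, +x to the spout. Jug 150 mm wide at the foot, 130 mm at the collar (top at z 190 mm); the handle's bridge, 32 mm wide, top at z 198 mm, runs from x -59 to -125 mm; the grip below it reaches x -140 mm.
- power_base: Round black plastic power base under the kettle, 160 mm across, 18 mm high, fixed to the worktop; origin at the centre of its underside. The kettle stands on it with its handle turned more or less towards the robot; a plug in its middle keeps the kettle centred.
- button_top (a point): Middle of the top face of the lid-release button: a dark grey oblong button 28 mm (along the kettle's x) by 26 mm, standing 10 mm proud of the handle bridge; at rest its top lies at kettle x -84 mm, z 208 mm. It is pressed straight down.
- lid_button (a joint): Press of the lid-release button in m: 0 up, 0.006 fully down. Sprung: 2.4 N to start, about 5 N fully down. Frees the lid once pressed about 4 mm; it springs back up when let go.
- lid_hinge (a point): Middle of the lid's hinge axis, which is level and along the kettle's y; it lies at kettle x -47 mm, z 188 mm, on the handle side of the lid.
- lid_middle (a point): Centre of the lid's flat upper face, 49 mm along the lid from the hinge axis and 4 mm above it; moves with the lid. The lid is a plain steel disc without a knob, 98 mm across, 9 mm thick; shut, its upper face is level at kettle z 192 mm, 16 mm below the top of the unpressed button.
- kettle_lid (a joint): Opening angle of the lid in rad: 0 shut (up to 0.02 while latched), 1.45 fully open, upright on the handle side, where its spring keeps it. Its spout side swings up and over towards the handle. Once freed, a spring pushes it open all the way, with 0.07 N m at first and 0.04 N m at the end (1 to 2 N at mid-lid); left alone it flies up at 3 to 4 rad/s.
- mug: Green enamel-coloured mug with a handle, 80 mm across, 85 mm high, near the kettle; origin at the centre of its underside. Bystander.
- coffee_jar: Brown glass jar with a black cap, 68 mm across, 120 mm high, near the kettle; origin at the centre of its underside. Bystander.
- teaspoon: Steel teaspoon 140 mm long lying beside the coffee jar. Bystander.
- milk_carton: White and blue milk carton, 70 x 70 x 194 mm, in the row at the far side; origin at the centre of its underside. Bystander.
- sugar_bag: White paper sugar bag with a blue band, 65 x 90 x 165 mm, in the row at the far side; origin at the centre of its underside. Bystander.
- canister: Blue storage tin with a cream lid, 106 mm across, 141 mm high, in the row at the far side; origin at the centre of its underside. Bystander.
Things that resemble listed ones, but are neither listed nor needed, are in the scene too. Leave any orange or yellow look-alike of the kettle alone.

How it is judged:
By the outcome, as a careful person would: the job done as asked, in the order asked, and still so for the second after the job is handed in, with the robot touching nothing.
It also fails if it takes over 40 s, if anything falls off the work surface, if the arm or the gripper's body presses on something with over 40 N, if the wrist force passes 120 N, or if a joint passes its speed limit or range.

## Robot

A 6-joint arm with a two-finger parallel gripper is mounted at the origin on the work surface. World frame = base frame: x ahead of the robot, y to its left, z up, the work surface at z = 0. Lengths are in m, angles in rad, forces in N, time in s.
With the tool pointing down it reaches from about 0.35 to 0.975 m from the base axis. Payload 17.4 kg.
Tool frame: the origin (TCP) lies midway between the tips of the shut fingers; the grasp point (between the pads) lies 19 mm behind it; z points along the fingers, y is the line along which they close (so a half turn about z gives the same grasp; the last joint's range is limited). The gripper opens to 85 mm and grips with 20 to 120 N. Pads are 22 mm wide; open, the fingers measure 114 mm over their backs; the gripper's body (76 mm by 85 mm) begins 54 mm behind the grasp point. The pads swing forward as they close: fully open they stand 13 mm farther back than shut.
Start: joints at [1.07, 0.116, 1.442, -0, 1.584, -0.038], TCP at [0.301, 0.604, 0.231] pointing down, gripper open.
Joint ranges: [-2.83, 2.83], [-0.83, 2.19], [0.07, 2.5], [-1.14, 4.28], [0.01, 3], [-2.97, 2.97]. Speed limits (rad/s): [1.89, 1.89, 2.22, 3.14, 3.14, 3.14].

## Interface

Orientations are given as [roll, pitch, yaw] about the fixed x, y, z axes, in that order (R = Rz(yaw) Ry(pitch) Rx(roll)).
In Python, from plant import env gives the robot as it stands.
- The arm moves only by the tool step_arm, never from a script. Its argument "increments" is a list that holds one entry, the list of rows, each a list of 7 numbers: the shift along the tool's x, y, z in mm, then the turn, a rotation vector about the tool's x, y, z in degrees, then the finger opening in mm, from 0 to 85.4. In form: [[[tx, ty, tz, wx, wy, wz, claw], ...]]. A call has 1 to 10 rows; each row is the pose to reach, as a shift and turn from the pose commanded when the call began, along the tool's axes at that moment; what a row does not reach only later rows make up. A row lasts 1/12 s, in which the tool goes at most 41.7 mm and 7.16 degrees, less where a joint would pass 70% of its speed; a pose out of reach is approached as far as the arm can. A call with a gripper value outside its range is refused whole. The fingers move at their own pace and stop on an object; "force" is the grip in N (left out, the last holds). Time passes only in rows, so rows that repeat a pose let the fingers close. It gives the time, the measured TCP pose, the force, the opening and the grip force at its end, in the units of the state.
- env.read_state(): the state, without advancing time (a new reading comes with each control period).
- env.grab_frame(name): name is "scene" or "top" or "wrist"; returns the picture (384x512x3 uint8, red, green, blue); there is no depth.
- env.camera_params(name): a dict with "intrinsics" (3x3 intrinsics, pixels), "k1" (the pictures are not rectified: a ray, as slopes to the right and down, at radius r is drawn at 1 + k1 r^2 times it, then the intrinsics apply), "T" (4x4, takes a point from camera to world coordinates); the wrist camera has in their place "mount" (4x4, takes a point from camera to tool coordinates, whose origin is the TCP and whose axes are the flange's). Camera axes: x right, y down, z forward; pixel columns grow to the right and rows downward; lengths in m; the calibration is good to about 2 mm. A picture is of the moment at which its call begins: read the wrist's pose just before it. camera_params takes no time and is no camera call.
- env.finish_job(): hands the job in; it is judged then, once.
Trained networks look in the newest picture that a camera, given by its name, has taken for a name from the list of things; names that differ only in an ending like _2 or _b are one class to them, and where a whole thing is asked for, a point or a joint stands for the part that bears it (a point fixed in the world has none). Each returns a list of dicts, best first, with "score" (0 to 1); they miss things now and then, are a little off and sometimes report something else, mostly with a low value. They report only what shows in the picture. A call takes as long as a camera call. They do not tell look-alikes from the thing itself.
- env.look_for(name, camera): "pixel" ([column, row] in pixels, amid what is visible of it).
- env.silhouettes(name, camera): "region" (384x512 bool, what is visible of it) and "pixel" ([column, row] in pixels, amid what is visible of it).
The state is a dict: "time": time; "joints": joint angles; "dq": joint speeds; "tau": joint torques, N m; "eef_pos": TCP position; "ee_rot": TCP orientation; "wrist_force": force on the tool from outside, world axes, zero at the start; "moment": the same for the moment, N m; "gripper_width": finger opening in m; "finger_force": force on a finger pad.
Only numpy, scipy, OpenCV 4.12 (cv2) and the standard library are available. Lean on these libraries where they do the work, as an engineer would, in place of code of your own. Each camera call takes 0.05 s, during which the arm holds its last target. There are 200 camera calls.

## Working session

There is one attempt and no reset: what is moved stays moved. The work goes in short steps, Python scripts to look and compute and a tool call to move; the robot and the scene stay as the last step left them, time stands still between calls to the robot, and variables do not carry over. Pictures are saved under pics/ and viewed, at most 11 in all, crops included, and the job is handed in when it is done.

Besides the shell and the picture viewer there is one more tool, called after "Request:" by a JSON object that holds its "fn" and its "kwargs", one argument or row to a line. step_arm: Moves the arm, as the interface text tells. Its arguments: {"type":"object","properties":{"increments":{"type":"array"},"force":{"type":"number"}},"required":["increments"]}

```bash
mkdir -p pics; ls; python3 - <<'E'
from plant import env
import cv2,numpy as np
s=env.read_state();print({k:np.round(v,4).tolist() for k,v in s.items()})
ims=[]
for c in("scene","top"):
    im=env.grab_frame(c);ims.append(im[:,:,::-1])
    for n in("kettle","button_top","lid_middle","mug","coffee_jar"):
        try:print(c,n,[(np.round(d["pixel"]).tolist(),round(d["score"],2)) for d in env.look_for(n,c)[:3]])
        except Exception as e:print(c,n,e)
    p=env.camera_params(c);print(np.round(p["T"],3).tolist(),p["k1"],np.round(p["intrinsics"],1).tolist())
    cv2.imwrite(f"pics/{c}0.png",cv2.resize(ims[-1],(800,600)))
print(env.camera_params("wrist"))
E
```

```text
pics
{'time': 0.0, 'joints': [1.0702, 0.1165, 1.4423, -0.0, 1.584, -0.0378], 'dq': [0.0011, 0.0004, 0.0022, 0.0003, 0.0011, -0.0008], 'tau': [0.0025, -73.2002, -63.2487, -0.0, 0.0066, 0.0001], 'eef_pos': [0.3013, 0.6038, 0.2305], 'ee_rot': [-3.1404, -0.0, 2.6788], 'wrist_force': [0.2478, -0.1738, 0.0613], 'moment': [-0.0511, -0.0044, -0.0247], 'finger_force': 0.0, 'gripper_width': 0.0853}
scene kettle [([272.0, 189.0], 0.93), ([390.0, 251.0], 0.77), ([229.0, 310.0], 0.7)]
scene button_top [([308.0, 187.0], 0.72), ([186.0, 302.0], 0.68), ([428.0, 256.0], 0.65)]
scene lid_middle [([393.0, 234.0], 0.86), ([271.0, 174.0], 0.82), ([227.0, 309.0], 0.81)]
scene mug [([210.0, 202.0], 0.73)]
scene coffee_jar [([323.0, 158.0], 0.85), ([307.0, 192.0], 0.34)]
[[-0.286, -0.901, 0.325, 0.191], [-0.958, 0.27, -0.093, 0.112], [-0.004, -0.339, -0.941, 1.231], [0.0, 0.0, 0.0, 1.0]] -0.03991267341201644 [[494.1, 0.0, 254.7], [0.0, 494.1, 188.7], [0.0, 0.0, 1.0]]
top kettle [([355.0, 266.0], 0.98), ([205.0, 274.0], 0.97), ([274.0, 186.0], 0.6)]
top button_top []
top lid_middle [([201.0, 278.0], 0.96), (
[... 165 characters left out ...]
 0.002, 0.031], [0.004, -0.223, -0.975, 1.047], [0.0, 0.0, 0.0, 1.0]] -0.08792758368932344 [[349.4, 0.0, 248.3], [0.0, 349.4, 185.6], [0.0, 0.0, 1.0]]
{'intrinsics': array([[336.73002943,   0.        , 256.18079211],
       [  0.        , 336.73002943, 192.11588204],
       [  0.        ,   0.        ,   1.        ]]), 'k1': -0.013503928603527643, 'mount': array([[-2.15285754e-04, -9.60854969e-01, -2.77051768e-01,
         6.98575890e-02],
       [ 9.99998865e-01,  2.06234120e-04, -1.49230807e-03,
        -1.94413909e-04],
       [ 1.49102915e-03, -2.77051775e-01,  9.60853834e-01,
        -1.42444576e-01],
       [ 0.00000000e+00,  0.00000000e+00,  0.00000000e+00,
         1.00000000e+00]])}
```

View pics/scene0.png

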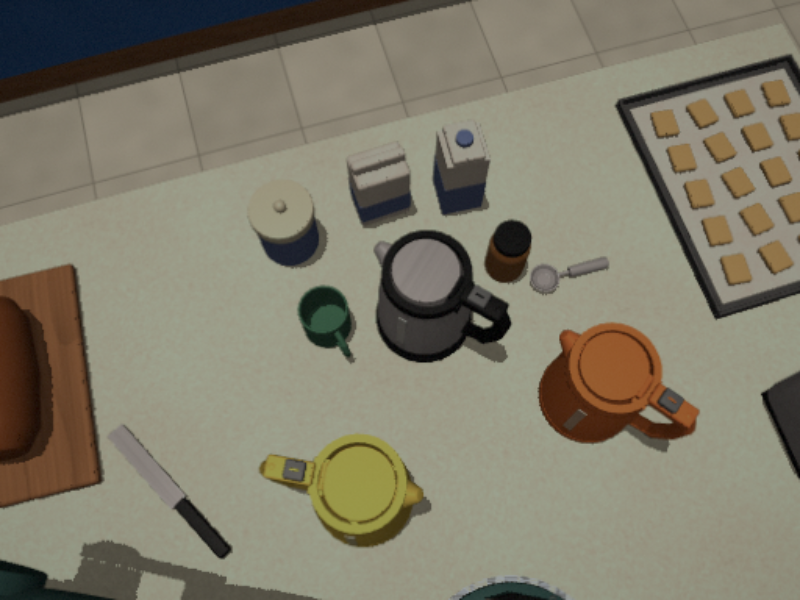

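View pics/top0.png

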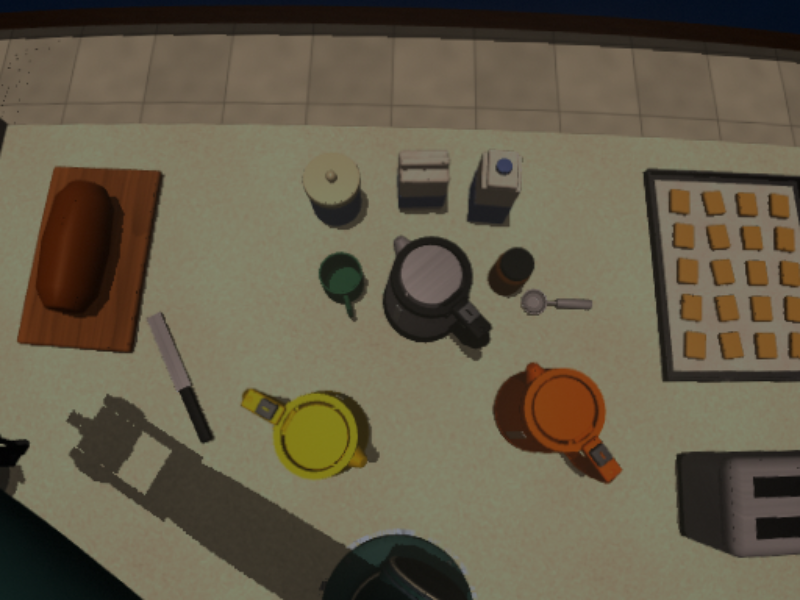

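The kettle is the steel one with the black collar: lid at about (430,272) and button at about (483,300) in the scene picture, and lid at (432,275) and button at (470,312) in the top picture (800x600 scale). The handle points to -x and -y. The orange and yellow ones are look-alikes. Next I'll triangulate.

```bash
cat > h.py <<'E'
import cv2,numpy as np
from plant import env
from scipy.spatial.transform import Rotation as R
def cam(c,s=None):
    p=env.camera_params(c)
    if c!="wrist": return p,np.array(p["T"])
    T=np.eye(4);T[:3,:3]=R.from_euler("xyz",s["ee_rot"]).as_matrix();T[:3,3]=s["eef_pos"]
    return p,T@p["mount"]
def ray(c,px,s=None):
    p,T=cam(c,s);K=p["intrinsics"]
    u=cv2.undistortPoints(np.array([[px]],float),K,np.array([p["k1"],0,0,0,0.]))[0,0]
    return T[:3,3],T[:3,:3]@np.r_[u,1]
def onz(c,px,z,s=None):
    o,d=ray(c,px,s);return o+d*(z-o[2])/d[2]
def proj(c,X,s=None):
    p,T=cam(c,s);x=np.linalg.inv(T)@np.r_[X,1];a=x[:2]/x[2];a=a*(1+p["k1"]*(a@a))
    return a*p["intrinsics"][0,0]+p["intrinsics"][:2,2]
def fit(c,name,near,s=None):
    "ellipse centre of the silhouette nearest to pixel `near`"
    D=[d for d in env.silhouettes(name,c)]
    if not D:return None
    d=min(D,key=lambda d:np.hypot(*(np.array(d["pixel"])-near)))
    if np.hypot(*(np.array(d["pixel"])-near))>40:return None
    m=d["region"].astype(np.uint8);cs=max(cv2.findContours(m,0,1)[0],key=cv2.contourArea)
    e=cv2.fitEllipse(cv2.convexHull(cs)) if len(cs)>5 else None
    return np.array(d["pixel"]),e,cs
E
python3 - <<'E'
from h import *
for c,l,b in(("scene",(275,174),(308,190)),("top",(277,176),(300,200))):
    env.grab_frame(c)
    for n,near,z in(("lid_middle",l,.21),("button_top",b,.226)):
        f=fit(c,n,near)
        if f is None:print(c,n,None);continue
        print(c,n,f[0],np.round(f[1],1) if 0 else f[1],np.round(onz(c,f[0],z),4),np.round(onz(c,f[1][0],z),4))
    print("manual button",np.round(onz(c,{"scene":(309,188.5),"top":(301,200)}[c],.226),4))
E
```

```text
scene lid_middle [272.7 173.3] ((273.2745666503906, 173.5888671875), (41.09059524536133, 46.40808868408203), 112.38861846923828) [ 0.5671 -0.0376  0.21  ] [ 0.5661 -0.0386  0.21  ]
scene button_top [306.6 190.5] ((306.2774353027344, 190.17030334472656), (14.064279556274414, 14.190594673156738), 49.77014923095703) [ 0.5021 -0.0935  0.226 ] [ 0.503  -0.0931  0.226 ]
manual button [ 0.505  -0.0999  0.226 ]
top lid_middle [273.6 174.7] ((276.5594177246094, 176.22218322753906), (37.5106315612793, 42.00700378417969), 128.27239990234375) [ 0.5708 -0.0295  0.21  ] [ 0.5671 -0.0368  0.21  ]
top button_top [302.  200.8] ((300.4025573730469, 199.69537353515625), (12.615740776062012, 13.224652290344238), 74.58072662353516) [ 0.504  -0.0972  0.226 ] [ 0.5066 -0.0933  0.226 ]
manual button [ 0.5059 -0.0948  0.226 ]
```

Request:
{"fn": "step_arm", "kwargs": {
  "increments": [
    [[0,0,-40,0,0,0,85],[-25,-20,-65,0,0,2,85],[-55,-45,-85,0,0,4,85],[-85,-75,-100,0,0,6,85],[-115,-105,-100,0,0,8,85],[-145,-135,-100,0,0,10,85],[-175,-165,-100,0,0,12,85],[-205,-195,-100,0,0,14,85],[-235,-225,-100,0,0,16,85],[-260,-250,-100,0,0,18,85]]
  ]
}}

```text
time: 1.73
eef_pos: [0.4215, 0.2649, 0.3315]
ee_rot: [3.141, 0.0, 2.363]
wrist_force: [0.3, 1.5, -0.3]
gripper_width: 0.085
finger_force: 0.0
```

```bash
cat > goal.py <<'E'
from h import *
import sys
def goal(pos,yaw,tilt=0):
    """print shift (mm) and rotvec (deg) from now to TCP pos, tool y along world yaw, tilted by tilt rad about tool x"""
    s=env.read_state();A=R.from_euler("xyz",s["ee_rot"])
    B=R.from_euler("xyz",[np.pi,0,yaw+np.pi/2])*R.from_euler("x",tilt)
    print(s["time"],np.round(A.inv().apply(np.array(pos)-s["eef_pos"])*1e3,1),np.round((A.inv()*B).as_rotvec(degrees=True),2),"now",np.round(s["eef_pos"],4),"F",np.round(s["wrist_force"],2),np.round(s["joints"],2))
E
python3 -c "
from goal import *
goal([.540,-.063,.33],np.radians(43))"
```

```text
1.7333 [-314.6 -150.3    1.5] [0.04 0.01 2.41] now [0.4215 0.2649 0.3315] F [ 0.27  1.47 -0.28] [ 0.51 -0.28  1.65 -0.    1.77 -0.28]
```

Request:
{"fn": "step_arm", "kwargs": {
  "increments": [
    [[-33,-16,0,0,0,0,85],[-68,-33,0,0,0,1,85],[-103,-50,0,0,0,1.5,85],[-138,-66,0,0,0,2,85],[-173,-83,0,0,0,2.4,85],[-208,-100,1,0,0,2.4,85],[-243,-116,1,0,0,2.4,85],[-275,-132,1,0,0,2.4,85],[-300,-144,1,0,0,2.4,85],[-314,-150,1,0,0,2.4,85]]
  ]
}}

```text
time: 2.57
eef_pos: [0.5408, -0.0631, 0.3301]
ee_rot: [-3.141, 0.0, 2.321]
wrist_force: [-0.9, 0.5, 0.2]
gripper_width: 0.0848
finger_force: 0.0
```

Request:
{"fn": "step_arm", "kwargs": {
  "increments": [
    [[0,0,0,0,0,0,85],[0,0,0,0,0,0,85]]
  ]
}}

```text
time: 2.73
eef_pos: [0.5403, -0.0603, 0.3301]
ee_rot: [-3.141, -0.001, 2.322]
wrist_force: [-1.1, 0.6, -0.4]
gripper_width: 0.0847
finger_force: 0.0
```

```bash
python3 - <<'E'
from goal import *
goal([.540,-.063,.33],np.radians(43))
s=env.read_state()
im=env.grab_frame("wrist")
ex=np.array([np.cos(np.radians(43)),np.sin(np.radians(43))])
L=np.r_[.566,-.038,.21];Bt=np.r_[.505,-.095,.226]
for n,X in(("lid_middle",L),("button_top",Bt)):
    q=proj("wrist",X,s);f=fit("wrist",n,q,s)
    print(n,np.round(q,1),[ (d["pixel"],d["score"]) for d in env.look_for(n,"wrist")])
    if f:
        print(f[0],f[1],np.round(onz("wrist",f[0],X[2],s),4),np.round(onz("wrist",f[1][0],X[2],s),4))
        W=np.array([onz("wrist",p,X[2],s)[:2] for p in f[2][:,0].astype(float)])
        r=cv2.minAreaRect((W*1e4).astype(np.float32));print("world rect",r);print(cv2.minEnclosingCircle((W*1e4).astype(np.float32)))
cv2.imwrite("pics/w1.png",cv2.resize(im[:,:,::-1],(800,600)))
E
```

```text
2.7333 [-1.7 -2.   0.1] [-0.01 -0.04  0.02] now [ 0.5403 -0.0603  0.3301] F [-1.06  0.63 -0.4 ] [-0.16 -0.18  1.57  0.    1.75 -0.91]
lid_middle [298.8 186.5] [([302.0, 187.3], 0.79), ([9.0, 205.7], 0.74), ([181.0, 257.0], 0.44)]
[301.6 186.1] ((300.1324462890625, 186.2057342529297), (115.16480255126953, 128.78077697753906), 83.47431182861328) [ 0.5674 -0.0363  0.21  ] [ 0.5666 -0.0371  0.21  ]
world rect ((5694.86865234375, -374.18817138671875), (968.7960815429688, 991.86962890625), 88.5600814819336)
((5675.80419921875, -393.24041748046875), 523.6923828125)
button_top [191.9 192. ] [([195.7, 190.6], 0.61)]
[193.7 191.1] ((195.11875915527344, 191.21607971191406), (42.92312240600586, 46.864776611328125), 176.7285614013672) [ 0.5056 -0.0935  0.226 ] [ 0.5064 -0.0928  0.226 ]
world rect ((5060.0849609375, -927.3421630859375), (284.09246826171875, 278.37054443359375), 42.68174743652344)
((5063.0703125, -929.8677368164062), 180.84426879882812)
```

View pics/w1.png

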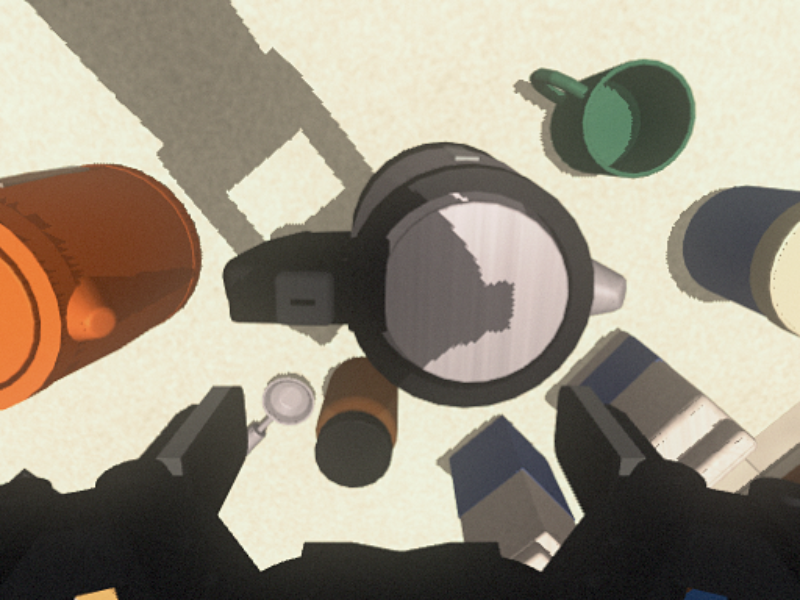

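The wrist picture shows the button at about (305,298) and the lid at about (477,290). They line up with the finger line, so yaw 42.8° holds. I'll go down to just above the button, tilting about 4° so that the lid finger is lower.

```bash
python3 -c "
from goal import *
goal([.540,-.0615,.224],np.radians(42.8),np.radians(4))"
```

```text
2.9833 [ -1.6  -1.6 106.6] [4.02 0.03 0.37] now [ 0.5401 -0.0593  0.3306] F [-0.49  0.04 -0.45] [-0.16 -0.18  1.57  0.    1.75 -0.91]
```

Request:
{"fn": "step_arm", "kwargs": {
  "increments": [
    [[-1,-1,20,1,0,0,85],[-1.6,-1.6,45,2,0,0.2,85],[-1.6,-1.6,68,3,0,0.4,85],[-1.6,-1.6,86,4,0,0.4,85],[-1.6,-1.6,97,4,0,0.4,85],[-1.6,-1.6,103,4,0,0.4,85],[-1.6,-1.6,106,4,0,0.4,85],[-1.6,-1.6,106.6,4,0,0.4,85],[-1.6,-1.6,106.6,4,0,0.4,85]]
  ]
}}

```text
time: 3.73
eef_pos: [0.5404, -0.0627, 0.2247]
ee_rot: [-3.073, 0.001, 2.316]
wrist_force: [-0.2, -0.4, -0.1]
gripper_width: 0.0849
finger_force: 0.0
```

```bash
python3 - <<'E'
from goal import *
goal([.540,-.0615,.2106],np.radians(42.8),np.radians(4))
s=env.read_state()
im=env.grab_frame("wrist")
cv2.imwrite("pics/w2.png",cv2.resize(im[:,:,::-1],(800,600)))
goal([.540,-.0615,.2106],np.radians(42.8),np.radians(4))
s=env.read_state()
T=np.eye(4);T[:3,:3]=R.from_euler("xyz",s["ee_rot"]).as_matrix();T[:3,3]=s["eef_pos"]
for p in[(0,.0425,-.013,1),(0,-.0425,-.013,1),(0,-.05,-.013,1)]:
    X=(T@p)[:3];print(np.round(X,4),proj("wrist",X,s)*800/512)
for kx,z in((-84,.226),(-98,.226),(-70,.226),(2,.21),(-47,.21),(51,.21)):
    e=np.array([np.cos(.747),np.sin(.747)]);print(kx,proj("wrist",np.r_[np.array([.5664,-.0371])+kx/1e3*e,z],s)*800/512)
E
```

```text
3.7333 [ 1.2  1.4 14. ] [ 0.05  0.06 -0.13] now [ 0.5404 -0.0627  0.2247] F [-0.17 -0.38 -0.06] [-0.13 -0.14  1.71 -0.05  1.62 -0.88]
3.7833 [ 1.2  1.4 14.2] [ 0.06  0.07 -0.13] now [ 0.5405 -0.0627  0.2248] F [-0.39 -0.24  0.12] [-0.13 -0.14  1.71 -0.05  1.62 -0.88]
[ 0.5723 -0.0333  0.2349] [556.3610119 414.0691982]
[ 0.5099 -0.0908  0.2407] [245.78665687 413.92707601]
[ 0.5044 -0.0959  0.2412] [218.48999815 413.86293275]
-84 [242.91225096 386.38572981]
-98 [197.86321636 385.00881706]
-70 [288.60260928 387.76356165]
2 [524.47084379 372.21498811]
-47 [371.62797592 368.27327484]
51 [682.58986333 376.12542862]
```

View pics/w2.png

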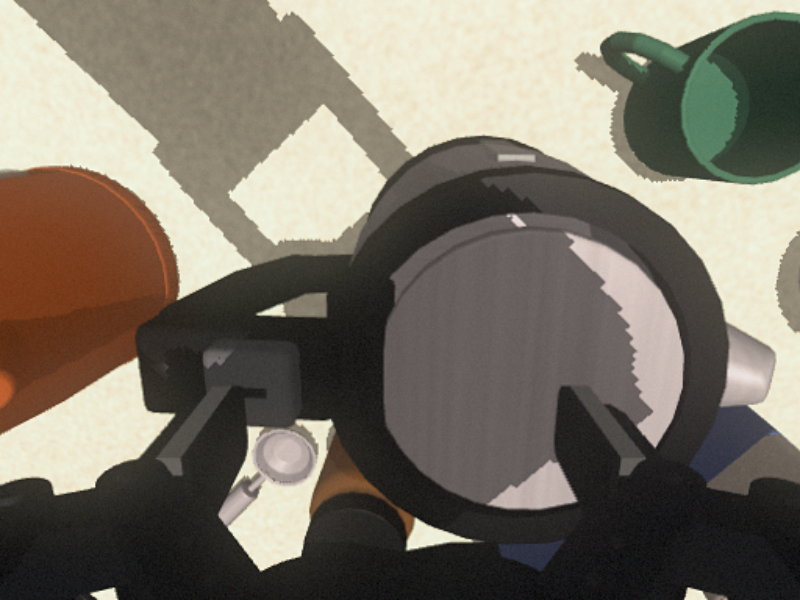

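The button spans (205–300, 342–425) and the lid spans columns 384–686. The kettle is about 3 mm farther along its x than I estimated, so I shift 3 mm and descend until contact.

Request:
{"fn": "step_arm", "kwargs": {
  "increments": [
    [[0,1,3,0,0,0,85],[1,2,6,0,0,0,85],[1,3,9,0,0,0,85],[1,3,10,0,0,0,85],[1,3,10,0,0,0,85]]
  ]
}}

```text
time: 4.2
eef_pos: [0.5411, -0.0602, 0.2131]
ee_rot: [-3.071, -0.0, 2.316]
wrist_force: [-0.2, -0.8, -0.0]
gripper_width: 0.085
finger_force: 0.0
```

Request:
{"fn": "step_arm", "kwargs": {
  "increments": [
    [[0,0,1,0,0,0,85],[0,0,1,0,0,0,85],[0,0,2,0,0,0,85],[0,0,2,0,0,0,85]]
  ]
}}

```text
time: 4.53
eef_pos: [0.5411, -0.0604, 0.2114]
ee_rot: [-3.072, 0.0, 2.316]
wrist_force: [0.6, -0.2, 1.1]
gripper_width: 0.0849
finger_force: 0.0
```

Request:
{"fn": "step_arm", "kwargs": {
  "increments": [
    [[0,0,1,0,0,0,85],[0,0,1,0,0,0,85],[0,0,1,0,0,0,85]]
  ]
}}

```text
time: 4.78
eef_pos: [0.541, -0.0605, 0.2105]
ee_rot: [-3.072, 0.0, 2.316]
wrist_force: [-0.7, 0.2, -0.1]
gripper_width: 0.0849
finger_force: 0.0
```

Request:
{"fn": "step_arm", "kwargs": {
  "increments": [
    [[0,0,1,0,0,0,85],[0,0,1,0,0,0,85],[0,0,1,0,0,0,85]]
  ]
}}

```text
time: 5.03
eef_pos: [0.5411, -0.0605, 0.2097]
ee_rot: [-3.072, 0.001, 2.316]
wrist_force: [-0.2, -0.2, 2.3]
gripper_width: 0.085
finger_force: 1.1
```

Request:
{"fn": "step_arm", "kwargs": {
  "increments": [
    [[0,0,1,0,0,0,85],[0,0,1,0,0,0,85],[0,0,1,0,0,0,85]]
  ]
}}

```text
time: 5.28
eef_pos: [0.541, -0.0605, 0.2087]
ee_rot: [-3.072, 0.0, 2.316]
wrist_force: [-1.3, 1.4, 3.4]
gripper_width: 0.0849
finger_force: 2.0
```

Request:
{"fn": "step_arm", "kwargs": {
  "increments": [
    [[0,0,1,0,0,0,85],[0,0,1,0,0,0,85],[0,0,1,0,0,0,85]]
  ]
}}

```text
time: 5.53
eef_pos: [0.541, -0.0606, 0.2075]
ee_rot: [-3.072, 0.0, 2.316]
wrist_force: [0.8, -1.2, 4.1]
gripper_width: 0.0851
finger_force: 2.0
```

Request:
{"fn": "step_arm", "kwargs": {
  "increments": [
    [[0,0,1.5,0,0,0,85],[0,0,2.8,0,0,0,85],[0,0,2.8,0,0,0,85],[0,0,2.8,0,0,0,85],[0,0,2.8,0,0,0,85]]
  ]
}}

```text
time: 5.95
eef_pos: [0.5409, -0.0607, 0.2049]
ee_rot: [-3.072, 0.001, 2.316]
wrist_force: [0.7, 0.0, 4.9]
gripper_width: 0.0851
finger_force: 2.7
```

```bash
python3 - <<'E'
from goal import *
s=env.read_state();print({k:np.round(s[k],4) for k in("time","eef_pos","wrist_force","moment","finger_force")})
im=env.grab_frame("wrist")
cv2.imwrite("pics/w3.png",cv2.resize(im[:,:,::-1],(800,600)))
E
```

```text
{'time': np.float64(5.95), 'eef_pos': array([ 0.5409, -0.0607,  0.2049]), 'wrist_force': array([6.8580e-01, 1.2000e-03, 4.8716e+00]), 'moment': array([0.1056, 0.0149, 0.0089]), 'finger_force': np.float64(2.6633)}
```

View pics/w3.png

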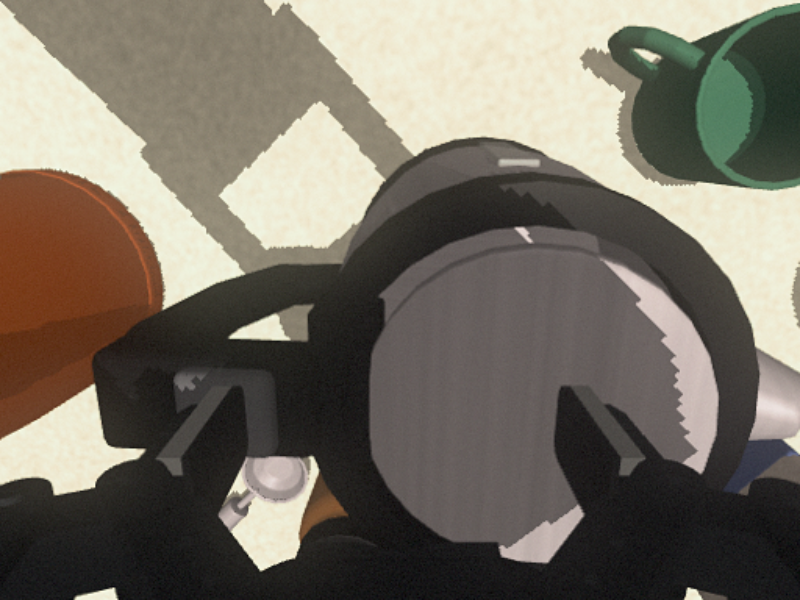

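Request:
{"fn": "step_arm", "kwargs": {
  "increments": [
    [[0,0,0.7,0,0,0,85],[0,0,0.7,0,0,0,85],[0,0,0.7,0,0,0,85]]
  ]
}}

```text
time: 6.25
eef_pos: [0.5409, -0.0607, 0.2042]
ee_rot: [-3.072, 0.001, 2.316]
wrist_force: [0.6, 1.3, 6.2]
gripper_width: 0.0854
finger_force: 2.8
```

```bash
python3 - <<'E'
from goal import *
e=np.array([.734,.679])
for i in range(4):
    s=env.read_state();print({k:np.round(s[k],4).tolist() for k in("time","eef_pos","wrist_force","moment","finger_force","tau")})
    im=env.grab_frame("scene")
cv2.imwrite("pics/s3.png",cv2.resize(im[110:245,190:370,::-1],(800,600),interpolation=cv2.INTER_CUBIC))
E
```

```text
{'time': 6.25, 'eef_pos': [0.5409, -0.0607, 0.2042], 'wrist_force': [0.648, 1.2638, 6.224], 'moment': [0.0287, -0.1115, 0.0713], 'finger_force': 2.8106, 'tau': [-0.4896, -48.4017, -58.8421, -0.3254, 0.3433, 0.0067]}
{'time': 6.3, 'eef_pos': [0.5409, -0.0607, 0.2042], 'wrist_force': [0.7866, 0.0641, 5.9401], 'moment': [0.0387, -0.0631, 0.0339], 'finger_force': 2.8068, 'tau': [-0.4929, -48.4274, -58.8931, -0.3265, 0.3398, 0.0076]}
{'time': 6.35, 'eef_pos': [0.5409, -0.0607, 0.2042], 'wrist_force': [1.9244, 0.9438, 5.5985], 'moment': [0.0459, -0.1252, 0.0244], 'finger_force': 2.8052, 'tau': [-0.4936, -48.4519, -58.9295, -0.3269, 0.3381, 0.0078]}
{'time': 6.4, 'eef_pos': [0.5409, -0.0607, 0.2043], 'wrist_force': [0.737, 0.4942, 5.2898], 'moment': [0.0226, -0.0748, -0.0303], 'finger_force': 2.8045, 'tau': [-0.4928, -48.4633, -58.9455, -0.3269, 0.3384, 0.0077]}
```

View pics/s3.png

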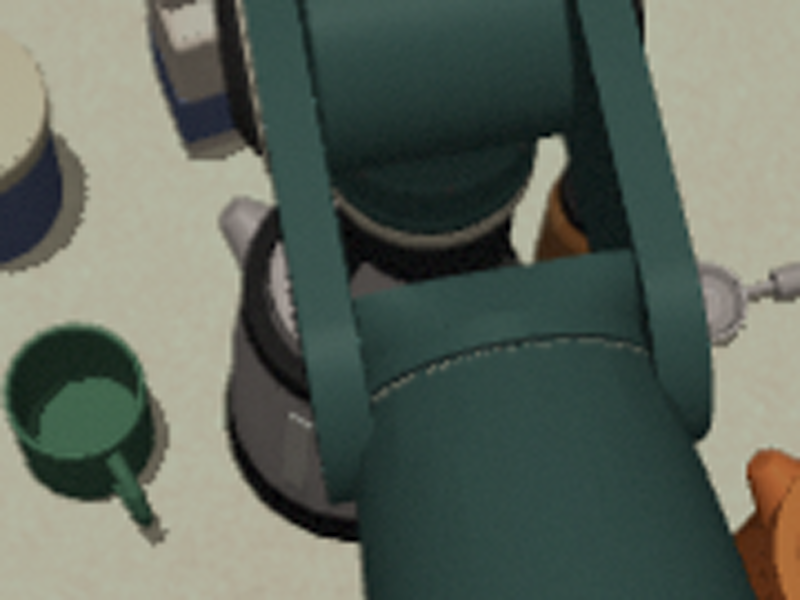

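```bash
python3 - <<'E'
from goal import *
from scipy.optimize import least_squares
s=env.read_state();im=env.grab_frame("wrist")
cv2.imwrite("pics/w4.png",im[:,:,::-1])
D=env.silhouettes("lid_middle","wrist");D.sort(key=lambda d:-d["region"].sum());m=D[0]["region"];print(D[0]["pixel"],D[0]["score"])
for r in(150,180,200,220):
    c=np.where(m[r])[0];print(r,c.min(),c.max())
th=np.radians(42.8);e=np.array([np.cos(th),np.sin(th),0]);n=np.array([-e[1],e[0],0]);z=np.array([0,0,1.])
O=np.r_[.5686,-.0351,.018]
for a in(0,.04,.08,.12):
    pts=[]
    for ph in np.linspace(0,2*np.pi,361):
        l,y=.049+.049*np.cos(ph),.049*np.sin(ph)
        X=O+(-.047*e+.188*z)+l*(np.cos(a)*e+np.sin(a)*z)+y*n+.004*(np.cos(a)*z-np.sin(a)*e)
        pts.append(proj("wrist",X,s))
    pts=np.array(pts);print(a,np.round([pts[:,0].min(),pts[:,0].max(),pts[:,1].min()],1),"at row of right:",pts[pts[:,0].argmax()].round())
for k in(.065,-.065):print("collar",proj("wrist",O+k*e+.19*z,s))
print("collar top row",proj("wrist",O+.065*n+.19*z,s))
E
```

```text
[329.8, 243.8] 0.74Traceback (most recent call last):
  File "<stdin>", line 7, in <module>
    return umr_minimum(a, axis, None, out, keepdims, initial, where)
ValueError: zero-size array to reduction operation minimum which has no identity
```

View pics/w4.png

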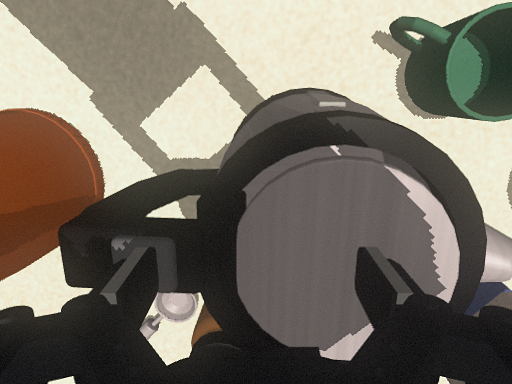

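```bash
python3 - <<'E'
from goal import *
s=env.read_state();im=cv2.imread("pics/w4.png")
g=im.mean(2)
print("row250",g[250,440:500:2].round().tolist());print("row240 left",g[240,225:250].round().tolist());print("col340 top",g[130:175,300].round().tolist())
th=np.radians(42.8);e=np.array([np.cos(th),np.sin(th),0]);n=np.array([-e[1],e[0],0]);z=np.array([0,0,1.])
O=np.r_[.5686,-.0351,.018]
for a in(0,.04,.08,.12):
    pts=[]
    for ph in np.linspace(0,2*np.pi,361):
        l,y=.049+.049*np.cos(ph),.049*np.sin(ph)
        X=O+(-.047*e+.188*z)+l*(np.cos(a)*e+np.sin(a)*z)+y*n+.004*(np.cos(a)*z-np.sin(a)*e)
        pts.append(proj("wrist",X,s))
    pts=np.array(pts);print(a,np.round([pts[:,0].min(),pts[:,0].max(),pts[:,1].min()],1),"right",pts[pts[:,0].argmax()].round())
for k in(.065,-.065):print("collar",proj("wrist",O+k*e+.19*z,s))
print("collar top",proj("wrist",O+.065*n+.19*z,s))
E
```

```text
row250 [191.0, 192.0, 193.0, 195.0, 190.0, 193.0, 193.0, 190.0, 193.0, 169.0, 50.0, 56.0, 58.0, 59.0, 58.0, 58.0, 58.0, 61.0, 56.0, 60.0, 60.0, 59.0, 54.0, 186.0, 186.0, 177.0, 182.0, 180.0, 180.0, 177.0]
row240 left [20.0, 25.0, 26.0, 22.0, 20.0, 23.0, 26.0, 27.0, 20.0, 26.0, 21.0, 54.0, 96.0, 94.0, 96.0, 90.0, 92.0, 92.0, 95.0, 90.0, 91.0, 93.0, 92.0, 93.0, 93.0]
col340 top [40.0, 40.0, 38.0, 38.0, 35.0, 39.0, 33.0, 37.0, 38.0, 38.0, 39.0, 31.0, 33.0, 34.0, 32.0, 34.0, 24.0, 27.0, 35.0, 37.0, 29.0, 45.0, 84.0, 101.0, 96.0, 97.0, 94.0, 98.0, 100.0, 93.0, 97.0, 97.0, 97.0, 90.0, 76.0, 76.0, 78.0, 83.0, 99.0, 100.0, 98.0, 104.0, 97.0, 98.0, 101.0]
0 [235.1 462.2 149.1] right [462. 247.]
0.04 [234.8 466.4 149.8] right [466. 251.]
0.08 [234.4 470.4 150.6] right [470. 255.]
0.12 [234.1 474.2 151.4] right [474. 260.]
collar [491.30424416 261.96739281]
collar [196.81509396 253.39830212]
collar top [351.48810982 107.69691793]
```

```bash
cat > lid.py <<'E'
from goal import *
from scipy.optimize import least_squares
th=np.radians(42.8);e=np.array([np.cos(th),np.sin(th),0]);n=np.array([-e[1],e[0],0]);z=np.array([0,0,1.])
O=np.r_[.5686,-.0351,.018]
def edges(im,cy):
    g=cv2.GaussianBlur(im.mean(2),(3,1),0)
    o=[]
    for r in cy:
        row=g[r];L=np.argmax(row[205:300]>58)+205
        d=np.diff(row[400:500]);Rr=np.argmin(d)+400
        o.append((L,Rr))
    return np.array(o,float)
def pred(s,a,rows,k=.049):
    ph=np.linspace(0,2*np.pi,721);P=[]
    for p in ph:
        l,y=.049+k*np.cos(p),k*np.sin(p)
        P.append(proj("wrist",O+(-.047*e+.188*z)+l*(np.cos(a)*e+np.sin(a)*z)+y*n+.004*(np.cos(a)*z-np.sin(a)*e),s))
    P=np.array(P);Lh=P[180:541];Rh=np.r_[P[540:],P[1:181]]
    f=lambda H:np.interp(rows,*(H[H[:,1].argsort()].T[::-1]))
    return np.c_[f(Lh),f(Rh)]
E
python3 - <<'E'
from lid import *
S={"w2":dict(eef_pos=[.5405,-.0627,.2248],ee_rot=[-3.073,.001,2.316]),"w3":dict(eef_pos=[.5409,-.0607,.2049],ee_rot=[-3.072,.001,2.316]),"w4":env.read_state()}
for k,s in S.items():
    im=cv2.imread(f"pics/{k}.png");im=cv2.resize(im,(512,384),interpolation=cv2.INTER_AREA)
    rows=np.array([215,225,235,245]);E=edges(im,rows);print(k,E.tolist())
    for a in(0,.04,.08):p=pred(s,a,rows);print(a,"left",np.round(E[:,0]-p[:,0],1),"right",np.round(E[:,1]-p[:,1],1),"widthratio",np.round((np.diff(E)/np.diff(p)).ravel(),3))
E
```

```text
w2 [[246.0, 434.0], [245.0, 436.0], [245.0, 436.0], [245.0, 436.0]]
0 left [0.  0.8 1.4 0.7] right [-9.3 -8.2 -7.8 -6.3] widthratio [0.953 0.955 0.954 0.965]
0.04 left [0.3 1.1 1.7 1.1] right [-12.1 -11.3 -11.4 -10.2] widthratio [0.938 0.939 0.936 0.944]Traceback (most recent call last):
  File "<stdin>", line 6, in <module>
  File "lid.py", line 17, in pred
    P.append(proj("wrist",O+(-.047*e+.188*z)+l*(np.cos(a)*e+np.sin(a)*z)+y*n+.004*(np.cos(a)*z-np.sin(a)*e),s))
             ~~~~^^^^^^^^^^^^^^^^^^^^^^^^^^^^^^^^^^^^^^^^^^^^^^^^^^^^^^^^^^^^^^^^^^^^^^^^^^^^^^^^^^^^^^^^^^^^^
  File "h.py", line 16, in proj
    p,T=cam(c,s);x=np.linalg.inv(T)@np.r_[X,1];a=x[:2]/x[2];a=a*(1+p["k1"]*(a@a))
        ~~~^^^^^
  File "h.py", line 5, in cam
    p=env.camera_params(c)
ValueError: time passes only in moves, steps and waits
```

```bash
sed -i 's/^def cam(c/import functools\nparams=functools.lru_cache(None)(env.camera_params)\ndef cam(c/; s/p=env.camera_params(c)/p=params(c)/' h.py
python3 - <<'E'
from lid import *
S={"w2":dict(eef_pos=[.5405,-.0627,.2248],ee_rot=[-3.073,.001,2.316]),"w3":dict(eef_pos=[.5409,-.0607,.2049],ee_rot=[-3.072,.001,2.316]),"w4":env.read_state()}
for k,s in S.items():
    im=cv2.imread(f"pics/{k}.png");im=cv2.resize(im,(512,384),interpolation=cv2.INTER_AREA)
    rows=np.array([215,225,235,245]);E=edges(im,rows);print(k,E.tolist())
    for a in(0,.04,.08):p=pred(s,a,rows);print(a,"left",np.round(E[:,0]-p[:,0],1),"right",np.round(E[:,1]-p[:,1],1),"widthratio",np.round((np.diff(E)/np.diff(p)).ravel(),3))
E
```

```text
w2 [[246.0, 434.0], [245.0, 436.0], [245.0, 436.0], [245.0, 436.0]]
0 left [0.  0.8 1.4 0.7] right [-9.3 -8.2 -7.8 -6.3] widthratio [0.953 0.955 0.954 0.965]
0.04 left [0.3 1.1 1.7 1.1] right [-12.1 -11.3 -11.4 -10.2] widthratio [0.938 0.939 0.936 0.944]
0.08 left [0.7 1.4 2.  1.4] right [-14.6 -14.2 -14.6 -13.8] widthratio [0.925 0.924 0.92  0.926]
w3 [[243.0, 447.0], [238.0, 452.0], [237.0, 455.0], [236.0, 457.0]]
0 left [-1.  -2.1 -0.3  0.2] right [-9.  -7.  -5.8 -4.4] widthratio [0.962 0.977 0.976 0.979]
0.04 left [-0.6 -1.7  0.   0.6] right [-11.7 -10.2  -9.4  -8.5] widthratio [0.949 0.962 0.959 0.961]
0.08 left [-0.2 -1.3  0.4  0.9] right [-14.  -12.9 -12.6 -12.1] widthratio [0.937 0.949 0.944 0.944]
w4 [[242.0, 447.0], [238.0, 452.0], [237.0, 455.0], [236.0, 457.0]]
0 left [-2.  -2.1 -0.3  0.3] right [-9.5 -7.6 -6.5 -5.2] widthratio [0.965 0.975 0.972 0.976]
0.04 left [-1.7 -1.7  0.1  0.7] right [-12.3 -10.8 -10.1  -9.2] widthratio [0.951 0.959 0.955 0.957]
0.08 left [-1.3 -1.3  0.5  1.1] right [-14.6 -13.6 -13.3 -12.9] widthratio [0.939 0.946 0.941 0.941]
```

Request:
{"fn": "step_arm", "kwargs": {
  "increments": [
    [[0,0.1,-0.4,-0.5,0,0,85],[0,0.2,-0.8,-1,0,0,85],[0,0.2,-0.8,-1,0,0,85],[0,0.2,-0.8,-1,0,0,85]]
  ]
}}

```text
time: 6.88
eef_pos: [0.541, -0.0606, 0.2051]
ee_rot: [-3.09, 0.001, 2.316]
wrist_force: [1.4, -0.3, 5.4]
gripper_width: 0.0848
finger_force: 2.7
```

```bash
python3 - <<'E'
from lid import *
rows=np.array([215,225,235,245])
for i in range(2):
    s=env.read_state();im=env.grab_frame("wrist")[:,:,::-1];E=edges(im,rows)
    print({k:np.round(s[k],4).tolist() for k in("time","eef_pos","ee_rot","wrist_force","moment","finger_force")},E.tolist())
    for a in(0,.04,.08):p=pred(s,a,rows);print(a,"right",np.round(E[:,1]-p[:,1],1),"widthratio",np.round((np.diff(E)/np.diff(p)).ravel(),3))
cv2.imwrite("pics/w5.png",im)
E
```

```text
{'time': 6.8833, 'eef_pos': [0.541, -0.0606, 0.2051], 'ee_rot': [-3.0898, 0.0007, 2.3158], 'wrist_force': [1.4442, -0.2694, 5.3796], 'moment': [-0.0375, -0.0221, 0.0129], 'finger_force': 2.7467} [[242.0, 446.0], [238.0, 451.0], [236.0, 455.0], [236.0, 457.0]]
0 right [-8.3 -6.1 -3.7 -2.2] widthratio [0.969 0.98  0.989 0.989]
0.04 right [-11.2  -9.4  -7.5  -6.4] widthratio [0.954 0.964 0.97  0.969]
0.08 right [-13.7 -12.4 -10.9 -10.2] widthratio [0.942 0.95  0.955 0.951]
{'time': 6.9333, 'eef_pos': [0.5411, -0.0606, 0.2051], 'ee_rot': [-3.0898, 0.0007, 2.3158], 'wrist_force': [1.1532, -0.0816, 5.1159], 'moment': [0.0256, -0.0632, -0.0113], 'finger_force': 2.7516} [[242.0, 446.0], [237.0, 451.0], [236.0, 455.0], [236.0, 457.0]]
0 right [-8.2 -6.  -3.6 -2.1] widthratio [0.969 0.985 0.989 0.989]
0.04 right [-11.1  -9.3  -7.4  -6.3] widthratio [0.954 0.969 0.97  0.969]
0.08 right [-13.6 -12.3 -10.8 -10.1] widthratio [0.942 0.954 0.955 0.951]
```

The lid edge moved out with the raised finger (+0.03 rad), so the lid is ajar and resting on the finger at about 0.07 rad with the button still down. I'll hold there and compute the arc.

Request:
{"fn": "step_arm", "kwargs": {
  "increments": [
    [[0,0,0,0,0,0,85],[0,0,0,0,0,0,85],[0,0,0,0,0,0,85],[0,0,0,0,0,0,85],[0,0,0,0,0,0,85],[0,0,0,0,0,0,85],[0,0,0,0,0,0,85],[0,0,0,0,0,0,85]]
  ]
}}

```text
time: 7.65
eef_pos: [0.5411, -0.0605, 0.205]
ee_rot: [-3.09, 0.001, 2.316]
wrist_force: [1.9, 0.9, 5.9]
gripper_width: 0.0851
finger_force: 2.8
```

```bash
cat > arc.py <<'E'
from lid import *
C=np.array([0,.050,-.013])
s=env.read_state();A0=R.from_euler("xyz",s["ee_rot"]);p0=np.array(s["eef_pos"])
H=O-.047*e+.188*z
d=p0+A0.apply(C)-H; x,h=d@e,d@z
r=np.sqrt(x*x+h*h-.004**2);a0=np.arctan2(h,x)-np.arctan2(.004,r);print("corner",x,h,"lateral",d@n,"r",r,"angle",a0,s["wrist_force"])
tilt0=np.degrees(np.pi+s["ee_rot"][0]) if s["ee_rot"][0]<0 else 0
def pose(a):
    da=-np.radians(21)*np.clip((a-.5)/(1.45-.5),0,1)
    B=A0*R.from_euler("x",da)
    t=H+r*(np.cos(a)*e+np.sin(a)*z)+.004*(np.cos(a)*z-np.sin(a)*e)+n*(d@n)
    return t-B.apply(C),B
rows=[(p0,A0)]+[pose(a) for a in np.arange(a0+.02,1.62,.02)]
for i in range(0,len(rows)-1,10):
    P,B=rows[i];o=[]
    for q,D in rows[i+1:i+11]:
        t=B.inv().apply(q-P)*1e3;w=(B.inv()*D).as_rotvec(degrees=True)
        o.append([round(t[1],1),round(t[2],1),round(w[0],1)])
    q,D=rows[min(i+10,len(rows)-1)]
    print(i//10,"ang",round(a0+.02*(i+10),2),"TCP",q.round(4),"btn tip kz",round((q+D.apply([0,-.046,-.013])-O)[2]*1e3),"kx",round((q+D.apply([0,-.046,-.013])-O)@e*1e3),o)
E
python3 arc.py
```

```text
corner 0.060125021353907945 0.009392293450967648 lateral -5.4797875219416564e-05 r 0.060722593563491474 angle 0.0891820503277757 [1.85826916 0.88466955 5.85629056]
0 ang 0.29 TCP [ 0.5388 -0.0626  0.2168] btn tip kz 214 kx -86 [[np.float64(-0.3), np.float64(-1.2), np.float64(0.0)], [np.float64(-0.5), np.float64(-2.4), np.float64(0.0)], [np.float64(-0.9), np.float64(-3.5), np.float64(0.0)], [np.float64(-1.2), np.float64(-4.7), np.float64(0.0)], [np.float64(-1.5), np.float64(-5.9), np.float64(0.0)], [np.float64(-1.9), np.float64(-7.0), np.float64(0.0)], [np.float64(-2.3), np.float64(-8.2), np.float64(0.0)], [np.float64(-2.8), np.float64(-9.3), np.float64(0.0)], [np.float64(-3.2), np.float64(-10.5), np.float64(0.0)], [np.float64(-3.7), np.float64(-11.6), np.float64(0.0)]]
1 ang 0.49 TCP [ 0.5349 -0.0663  0.2277] btn tip kz 225 kx -91 [[np.float64(-0.5), np.float64(-1.1), np.float64(0.0)], [np.float64(-1.0), np.float64(-2.2), np.float64(0.0)], [np.float64(-1.5), np.float64(-3.3), np.float64(0.0)], [np.float64(-2.1), np.float64(-4.4), np.float64(0.0)], [np.float64(-2.7), np.float64(-5.5),
[... 3114 characters left out ...]
0.6), np.float64(-2.2)], [np.float64(-6.0), np.float64(-0.6), np.float64(-2.7)], [np.float64(-7.1), np.float64(-0.6), np.float64(-3.1)], [np.float64(-8.1), np.float64(-0.6), np.float64(-3.5)], [np.float64(-9.3), np.float64(-1.0), np.float64(-3.6)], [np.float64(-10.4), np.float64(-1.3), np.float64(-3.6)]]
7 ang 1.69 TCP [ 0.4975 -0.1009  0.2387] btn tip kz 219 kx -145 [[np.float64(-1.2), np.float64(-0.4), np.float64(0.0)], [np.float64(-2.3), np.float64(-0.7), np.float64(0.0)], [np.float64(-3.5), np.float64(-1.1), np.float64(0.0)], [np.float64(-4.7), np.float64(-1.4), np.float64(0.0)], [np.float64(-5.8), np.float64(-1.7), np.float64(0.0)], [np.float64(-7.0), np.float64(-1.9), np.float64(0.0)]]
```

Request:
{"fn": "step_arm", "kwargs": {
  "increments": [
    [[0,-0.3,-1.2,0,0,0,85],[0,-0.5,-2.4,0,0,0,85],[0,-0.9,-3.5,0,0,0,85],[0,-1.2,-4.7,0,0,0,85],[0,-1.5,-5.9,0,0,0,85],[0,-1.9,-7,0,0,0,85],[0,-2.3,-8.2,0,0,0,85],[0,-2.8,-9.3,0,0,0,85],[0,-3.2,-10.5,0,0,0,85],[0,-3.7,-11.6,0,0,0,85]]
  ]
}}

```text
time: 8.48
eef_pos: [0.5386, -0.0627, 0.2167]
ee_rot: [-3.089, 0.0, 2.316]
wrist_force: [-0.6, 0.0, 0.7]
gripper_width: 0.0847
finger_force: 0.3
```

```bash
python3 - <<'E'
from lid import *
s=env.read_state();im=env.grab_frame("wrist")[:,:,::-1]
print({k:np.round(s[k],4).tolist() for k in("time","eef_pos","wrist_force","moment","finger_force")})
cv2.imwrite("pics/w6.png",im)
E
```

```text
{'time': 8.4833, 'eef_pos': [0.5386, -0.0627, 0.2167], 'wrist_force': [-0.6153, 0.0161, 0.7353], 'moment': [0.011, 0.0366, 0.099], 'finger_force': 0.3247}
```

View pics/w6.png

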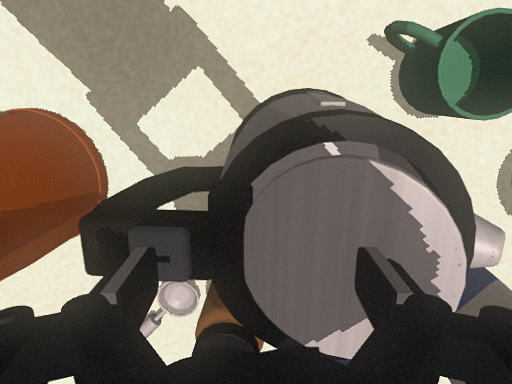

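The lid's spout edge, at about (466,270), now overlaps the collar: the lid is rising on the finger. I'll continue.

Request:
{"fn": "step_arm", "kwargs": {
  "increments": [
    [[0,-0.5,-1.1,0,0,0,85],[0,-1,-2.2,0,0,0,85],[0,-1.5,-3.3,0,0,0,85],[0,-2.1,-4.4,0,0,0,85],[0,-2.7,-5.5,0,0,0,85],[0,-3.3,-6.5,0,0,0,85],[0,-3.9,-7.6,0,0,0,85],[0,-4.6,-8.6,0,0,0,85],[0,-5.2,-9.6,0,0,0,85],[0,-5.9,-10.6,0,0,0,85]]
  ]
}}

```text
time: 9.37
eef_pos: [0.5347, -0.0663, 0.2276]
ee_rot: [-3.089, 0.0, 2.316]
wrist_force: [-0.0, 1.6, 0.8]
gripper_width: 0.0847
finger_force: 0.7
```

Request:
{"fn": "step_arm", "kwargs": {
  "increments": [
    [[0,-0.7,-0.8,-0.2,0,0,85],[0,-1.3,-1.4,-0.6,0,0,85],[0,-1.9,-2,-1.1,0,0,85],[0,-2.6,-2.6,-1.5,0,0,85],[0,-3.2,-3.1,-2,0,0,85],[0,-3.9,-3.6,-2.4,0,0,85],[0,-4.6,-4.2,-2.9,0,0,85],[0,-5.3,-4.7,-3.3,0,0,85],[0,-6.1,-5.2,-3.7,0,0,85],[0,-6.8,-5.6,-4.2,0,0,85]]
  ]
}}

```text
time: 10.2
eef_pos: [0.5299, -0.0707, 0.2335]
ee_rot: [3.12, 0.0, 2.316]
wrist_force: [-0.5, -0.0, 0.5]
gripper_width: 0.0849
finger_force: 0.4
```

Request:
{"fn": "step_arm", "kwargs": {
  "increments": [
    [[0,-0.7,-0.5,-0.4,0,0,85],[0,-1.5,-1,-0.9,0,0,85],[0,-2.2,-1.5,-1.3,0,0,85],[0,-3,-1.9,-1.8,0,0,85],[0,-3.8,-2.4,-2.2,0,0,85],[0,-4.5,-2.8,-2.7,0,0,85],[0,-5.4,-3.2,-3.1,0,0,85],[0,-6.2,-3.6,-3.5,0,0,85],[0,-7,-4,-4,0,0,85],[0,-7.8,-4.3,-4.4,0,0,85]]
  ]
}}

```text
time: 11.03
eef_pos: [0.5241, -0.0761, 0.2376]
ee_rot: [3.043, 0.0, 2.316]
wrist_force: [-0.6, 0.1, 0.5]
gripper_width: 0.085
finger_force: 0.4
```

Request:
{"fn": "step_arm", "kwargs": {
  "increments": [
    [[0,-0.8,-0.4,-0.4,0,0,85],[0,-1.7,-0.8,-0.9,0,0,85],[0,-2.5,-1.2,-1.3,0,0,85],[0,-3.4,-1.5,-1.8,0,0,85],[0,-4.3,-1.8,-2.2,0,0,85],[0,-5.1,-2.1,-2.7,0,0,85],[0,-6,-2.4,-3.1,0,0,85],[0,-6.9,-2.7,-3.5,0,0,85],[0,-7.9,-3,-4,0,0,85],[0,-8.8,-3.2,-4.4,0,0,85]]
  ]
}}

```text
time: 11.87
eef_pos: [0.5174, -0.0823, 0.2399]
ee_rot: [2.966, 0.0, 2.316]
wrist_force: [-0.3, -0.2, 0.5]
gripper_width: 0.0851
finger_force: 0.3
```

Request:
{"fn": "step_arm", "kwargs": {
  "increments": [
    [[0,-0.9,-0.3,-0.4,0,0,85],[0,-1.8,-0.5,-0.9,0,0,85],[0,-2.8,-0.8,-1.3,0,0,85],[0,-3.7,-1,-1.8,0,0,85],[0,-4.7,-1.2,-2.2,0,0,85],[0,-5.6,-1.4,-2.7,0,0,85],[0,-6.6,-1.6,-3.1,0,0,85],[0,-7.6,-1.7,-3.5,0,0,85],[0,-8.6,-1.8,-4,0,0,85],[0,-9.6,-1.9,-4.4,0,0,85]]
  ]
}}

```text
time: 12.7
eef_pos: [0.5102, -0.0889, 0.2401]
ee_rot: [2.889, 0.0, 2.316]
wrist_force: [0.7, 0.1, 0.4]
gripper_width: 0.0848
finger_force: 0.3
```

```bash
python3 - <<'E'
from lid import *
s=env.read_state();im=env.grab_frame("wrist")[:,:,::-1]
print({k:np.round(s[k],4).tolist() for k in("time","eef_pos","wrist_force","moment","finger_force")})
cv2.imwrite("pics/w7.png",im)
E
```

```text
{'time': 12.7, 'eef_pos': [0.5102, -0.0889, 0.2401], 'wrist_force': [0.684, 0.1078, 0.4085], 'moment': [-0.0542, 0.1637, 0.037], 'finger_force': 0.282}
```

View pics/w7.png

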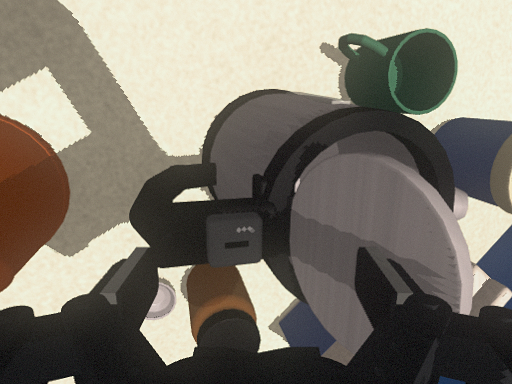

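The lid is well up and still against the right finger, at about (370,250). The button is free at (235,240). I'll continue the arc.

Request:
{"fn": "step_arm", "kwargs": {
  "increments": [
    [[0,-1,-0.2,-0.4,0,0,85],[0,-2,-0.3,-0.9,0,0,85],[0,-3,-0.4,-1.3,0,0,85],[0,-4,-0.5,-1.8,0,0,85],[0,-5,-0.6,-2.2,0,0,85],[0,-6,-0.6,-2.7,0,0,85],[0,-7.1,-0.6,-3.1,0,0,85],[0,-8.1,-0.6,-3.5,0,0,85],[0,-9.3,-1,-3.6,0,0,85],[0,-10.4,-1.3,-3.6,0,0,85]]
  ]
}}

```text
time: 13.58
eef_pos: [0.5025, -0.096, 0.2388]
ee_rot: [2.827, 0.0, 2.316]
wrist_force: [-1.1, -1.0, 0.1]
gripper_width: 0.0853
finger_force: 0.3
```

Request:
{"fn": "step_arm", "kwargs": {
  "increments": [
    [[0,-1.1,-0.4,0,0,0,85],[0,-2.2,-0.8,0,0,0,85],[0,-3.3,-1.2,0,0,0,85],[0,-4.4,-1.6,0,0,0,85],[0,-5.5,-2,0,0,0,85],[0,-6.6,-2.4,0,0,0,85],[0,-7.7,-2.8,0,0,0,85],[0,-8.8,-3.2,0,0,0,85],[0,-9.9,-3.6,0,0,0,85],[0,-11,-4,0,0,0,85]]
  ]
}}

```text
time: 14.42
eef_pos: [0.4939, -0.1039, 0.2392]
ee_rot: [2.827, 0.0, 2.316]
wrist_force: [-0.5, -0.1, 1.1]
gripper_width: 0.085
finger_force: 0.0
```

```bash
python3 - <<'E'
from lid import *
s=env.read_state();im=env.grab_frame("wrist")[:,:,::-1]
print({k:np.round(s[k],4).tolist() for k in("time","eef_pos","ee_rot","wrist_force","finger_force","joints")})
cv2.imwrite("pics/w8.png",im)
E
```

```text
{'time': 14.4167, 'eef_pos': [0.4939, -0.1039, 0.2392], 'ee_rot': [2.8274, 0.0002, 2.3157], 'wrist_force': [-0.4559, -0.0903, 1.1326], 'finger_force': 0.0, 'joints': [-0.4225, -0.3685, 1.8916, 0.289, 1.4947, -1.1716]}
```

View pics/w8.png

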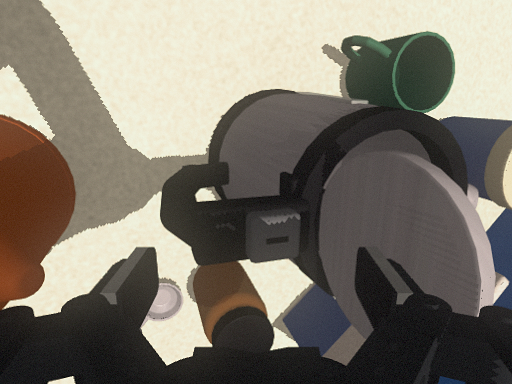

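Finger force is 0 and the lid stands up without touching the finger. I'll withdraw backwards and then up.

Request:
{"fn": "step_arm", "kwargs": {
  "increments": [
    [[0,-2,-1,0,0,0,85],[0,-5,-3,0,0,0,85],[0,-10,-7,0,0,0,85],[0,-18,-14,0,0,0,85],[0,-26,-24,0,0,0,85],[0,-30,-40,0,0,0,85],[0,-32,-60,0,0,0,85],[0,-35,-85,0,0,0,85],[0,-35,-110,0,0,0,85],[0,-35,-120,0,0,0,85]]
  ]
}}

```text
time: 15.3
eef_pos: [0.4414, -0.1527, 0.3465]
ee_rot: [2.826, 0.004, 2.315]
wrist_force: [-0.5, 0.6, 0.5]
gripper_width: 0.085
finger_force: 0.0
```

Request:
{"fn": "step_arm", "kwargs": {
  "increments": [
    [[0,0,0,0,0,0,85],[0,0,0,0,0,0,85],[0,0,0,0,0,0,85],[0,0,0,0,0,0,85]]
  ]
}}

```text
time: 15.63
eef_pos: [0.4422, -0.1512, 0.341]
ee_rot: [2.828, -0.002, 2.316]
wrist_force: [0.1, 0.5, 0.3]
gripper_width: 0.0848
finger_force: 0.0
```

```bash
python3 - <<'E'
from lid import *
s=env.read_state();im=env.grab_frame("wrist")[:,:,::-1];t=env.grab_frame("top")[:,:,::-1]
print({k:np.round(s[k],4).tolist() for k in("time","eef_pos","wrist_force","finger_force")})
cv2.imwrite("pics/w9.png",np.vstack([im,t])[::1,::1]) if 0 else cv2.imwrite("pics/w9.png",np.hstack([cv2.resize(im,(400,300)),cv2.resize(t[90:270,200:440],(400,300))]))
E
```

```text
{'time': 15.6333, 'eef_pos': [0.4422, -0.1512, 0.341], 'wrist_force': [0.0917, 0.4654, 0.323], 'finger_force': 0.0}
```

View pics/w9.png

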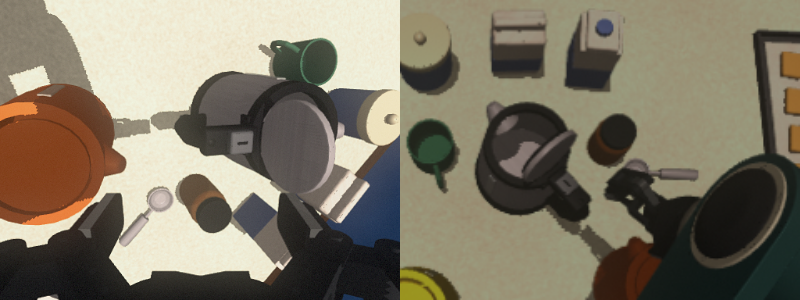

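The lid stands upright at about (550,155) in the right-hand panel with the jug open. The kettle is on its base, the other things have not moved, and the hand is clear. Handing in.

```bash
python3 -c "
from plant import env
print(env.finish_job())"
```

```text
the job is handed in; nothing more can be done
None
```

The job is handed in: the lid was caught just ajar with the button down, let up slowly on the finger until it stood upright, and the hand withdrawn by about 16 s, with the kettle still on its base and the other things unmoved in the last pictures.

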